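# Check and air the curing box

## Robot

A 6-joint arm with a two-finger parallel gripper is mounted at the origin on the work surface. World frame = base frame: x ahead of the robot, y to its left, z up, the work surface at z = 0. Lengths are in mm, angles in rad, forces in N, time in s.
With the tool pointing down it reaches from about 350 to 875 mm from the base axis. Payload 4.2 kg.
Tool frame: the origin (TCP) lies where the fingers leave the gripper's body, on its centre line; the fingertips stand 73 mm ahead of it and the grasp point (between the pads) lies 54 mm ahead of it; z points along the fingers, y is the direction in which the jaws open and shut (so a half turn about z gives the same grasp; the last joint's range is limited). The gripper opens to 85 mm and grips with 20 to 120 N. Pads are 22 mm wide; open, the fingers measure 114 mm over their backs; the gripper's body (76 mm by 85 mm) begins 54 mm behind the grasp point. The pads swing forward as they close: fully open they stand 13 mm farther back than shut.
Start: joints at [1.562, 0.385, 0.008, 0, -1.194, -0.259], TCP at [165.35, 602.71, 303.912] pointing down, gripper open.
Joint ranges: [-3.14, 3.14], [-1.21, 2.06], [-1.07, 1.41], [-3.16, 2.05], [-2.99, -0.16], [-3.1, 3.1]. Speed limits (rad/s): [2.79, 2.79, 3.14, 3.14, 3.14, 3.14].

## Interface

Orientations are given as a unit quaternion [x, y, z, w].
In Python, from bench import arm gives the robot as it stands.
- The arm moves only by the tool apply_moves, never from a script. Its argument "increments" is a list that holds one entry, the list of rows, each a list of 7 numbers: the shift along the tool's x, y, z scaled (see below), then the turn, a rotation vector about the tool's x, y, z scaled (see below), then the gripper's target within -1 to 1 (fully open at 1, half-way at 0, shut at -1). A call has 1 to 10 rows; each row is the pose to reach, as a shift and turn from the pose commanded when the call began, along the tool's axes at that moment; what a row does not reach only later rows make up. The controller multiplies each number of a shift by 100 mm and each number of a turn by 0.5 rad. A row lasts 1/10 s, in which the tool goes at most 50 mm and 8.59 degrees, less where a joint would pass 70% of its speed; a pose out of reach is approached as far as the arm can. A call with a number of a shift or a turn outside -1 to 1 is refused whole. A call with a gripper value outside its range is refused whole. The fingers move at their own pace and stop on an object; the grip force is fixed at half the most. Time passes only in rows, so rows that repeat a pose let the fingers close. It gives the time, the measured TCP pose, the force and the opening at its end, in the units of the state.
- arm.read_state(): the state, without advancing time (a new reading comes with each control period).
- arm.get_image(name): name is "scene" or "top" or "wrist"; returns a dict with "img" (384x512x3 uint8, red, green, blue), "fx", "fy", "cx", "cy" (pixels), "k1" (the pictures are not rectified: a ray, as slopes to the right and down, at radius r is drawn at 1 + k1 r^2 times it, then the intrinsics apply), "pose" (4x4, takes a point from camera to world coordinates). Camera axes: x right, y up, looking along -z (the intrinsics and any distortion apply to the point x, -y, -z); pixel columns grow to the right and rows downward; lengths in mm; the calibration is good to about 2 mm. A picture is of the moment at which its call begins. There is no depth.
- arm.job_done(): hands the job in, once; it reports no verdict.
Trained networks look in a picture, given as the dict that the camera call returned (one of the last four; its "shot" number tells which), for a name from the list of things; names that differ only in an ending like _2 or _b are one class to them, and where a whole thing is asked for, a point or a joint stands for the part that bears it (a point fixed in the world has none). Each returns a list of dicts, best first, with "conf" (0 to 1); they miss things now and then, are a little off and sometimes report something else, mostly with a low value. They report only what shows in the picture. A call takes as long as a camera call. They do not tell look-alikes from the thing itself.
- arm.outline_of(label, picture): "pixels" (384x512 bool, what is visible of it) and "box" ([centre column, centre row, width, height] in pixels, round what is visible of it).
- arm.mark_of(label, picture): "at" ([column, row] in pixels: a listed point, or the origin of a listed thing).
The state is a dict: "clock": time; "joints": joint angles; "joint_vel": joint speeds; "joint_efforts": joint torques, N m; "position": TCP position; "ee_rot": TCP orientation; "contact_force": force on the tool from outside, world axes, zero at the start; "wrist_torque": the same for the moment, N m; "gripper_width": finger opening in mm.
Only numpy, scipy, OpenCV 4.12 (cv2) and the standard library are available. Lean on these libraries where they do the work, as an engineer would, in place of code of your own. Each camera call takes 0.05 s, during which the arm holds its last target.

## Task

Check and air the curing box for mended bowls: pick up the orange stick thermometer and point its lens squarely at the middle of the black patch on the front of the box from about 6 cm away, hold it steady there for two seconds, then lay it back flat on its cork mat and let go. After that raise the lid by its brass bar and hold it open at 40 degrees; finish while still holding it there, because it falls shut if let go. Leave the bowls, jars and the things on the glass plate alone.

Things in the scene. Friction and masses are not known exactly. Their poses are not given: they have to be found in the camera images.
- curing_box: fixed dark wooden box with a lighter hinged lid, 170 mm (x) by 240 mm (y), 120 mm high without the lid; origin at the centre of its underside on the bench. Its own x axis points from the front wall (near the robot) to the hinge at the back; its front wall is at x = -85 mm. It stands at a different place and yaw (within about 0.25 rad) each time
- patch (a point): centre of the outer face of the matt black target block on the front wall: 60 mm wide, 60 mm high, standing 14 mm out from the wall, its centre 75 mm above the bench at the middle of the wall. Axes as the box: x points into the box, y along the wall, z up
- lid (a joint): angle of the lid in rad, 0 shut, growing as the front edge rises; 40 degrees is 0.698; stop at 1.25. No spring or catch; the lid weighs about 0.4 kg (0.3 to 0.55) and falls shut by its weight from any angle
- lid_bar (a point): middle of the round brass bar handle on the lid: 12 mm thick, 100 mm long along the box's y, on two end posts, axis 35 mm above the lid's top face, 30 mm behind the lid's front edge; axis 165 mm above the bench when shut. From the hinge line it lies 140 mm towards the front and 45 mm up when shut. The fingers can pinch it from above across its thickness and it can turn between them. Axes turn with the lid
- lid_hinge (a point): middle of the lid's hinge line, along the box's y axis at the top of the back wall, 120 mm above the bench; the lid is a board 10 mm thick. Axes turn with the lid
- thermometer: loose stick infrared thermometer, 0.12 kg, 120 mm long: orange body 100 mm long, 30 mm wide, 34 mm high, with a black round nose (26 mm thick, 20 mm long) at its +x end. Origin at the underside, below the middle of the body's width, 5 mm ahead of the body's middle: body from x = -55 to 45 mm, nose to 65 mm. z up as it lies. It starts flat on the cork mat, nose pointing away from the robot
- lens (a point): the lens, at the front of the nose: 65 mm ahead of the thermometer's origin (its +x), 17 mm above its underside; it looks along the thermometer's +x. Axes as the thermometer
- spot (a point): point in the air 60 mm straight ahead of the lens, on the line it looks along (17 mm above the underside). Axes as the thermometer
- cork_mat: fixed cork mat 180 mm (x) by 120 mm (y), 4 mm thick; origin at the centre of its underside on the bench. On the left or on the right of the box
- glass_palette: fixed pale greenish glass plate 180 by 120 mm, 6 mm thick, with a palette knife and a shard on it; origin at the centre of its underside on the bench. On the other side from the mat
- palette_knife: loose palette knife 170 mm long lying flat on the glass plate, origin at its underside near its middle; leave alone
- shard: loose white porcelain shard about 60 by 30 mm, 6 mm thick, on the glass plate; origin under its middle; leave alone
- white_bowl: loose white bowl, 110 mm across, 55 mm high; origin under its centre; leave alone
- blue_bowl: loose blue bowl, 110 mm across, 55 mm high; origin under its centre; leave alone
- amber_jar: loose amber jar with a white cap, 44 mm across, 75 mm high; origin under its centre; leave alone
- clear_jar: loose clear jar with a metal cap, 44 mm across, 85 mm high; origin under its centre; leave alone
Not all that is in view belongs to the job. Leave any blue or green look-alike of the thermometer alone. There is more than one size of the cork_mat; the one meant has the size given above.

How it is judged:
By the outcome, as a careful person would: the job done as asked, in the order asked, and still so for the second after the job is handed in, while the arm keeps its last pose, push and grip.
It also fails if it takes over 66 s, if anything falls off the work surface, if the arm or the gripper's body presses on something with over 40 N, if the wrist force passes 120 N, or if a joint passes its speed limit or range.

## Working session

There is one attempt and no reset: what is moved stays moved. The work goes in short steps, Python scripts to look and compute and a tool call to move; the robot and the scene stay as the last step left them, time stands still between calls to the robot, and variables do not carry over. Pictures are saved under pics/ and viewed, and the job is handed in when it is done.

Besides the shell and the picture viewer there is one more tool, called after "Request:" as a command line: name --argument value ..., lists and objects as JSON in quotes. apply_moves: Moves the arm, as the interface text tells. Shifts and turns lie within -1 to 1; 1 stands for 100 mm of shift or 0.5 rad of turn. Its arguments: {"type":"object","properties":{"increments":{"type":"array"}},"required":["increments"]}

```bash
ls; mkdir -p pics; python3 - <<'E'
from bench import arm
import cv2
print(arm.read_state())
for n in ("scene","top"):
    p=arm.get_image(n); cv2.imwrite(f"pics/{n}0.png",p["img"][:,:,::-1]); print(n,p["fx"],p["cx"],p["cy"],p["k1"],p["pose"].tolist())
    for l in ["curing_box","patch","lid_bar","lid_hinge","thermometer","lens","cork_mat","glass_palette"]:
        print(l,[( [round(float(x)) for x in d["at"]],round(d["conf"],2)) for d in arm.mark_of(l,p)])
E
```

```text
pics
{'clock': 0.0, 'joints': array([ 1.56160145e+00,  3.85542175e-01,  6.65038289e-03, -5.08787601e-04,
       -1.19401376e+00, -2.58589264e-01]), 'joint_vel': array([ 4.14313094e-04,  2.68828883e-04, -5.83550525e-06, -4.71256067e-04,
        4.07834764e-04, -5.78035935e-04]), 'joint_efforts': array([-1.28087442e-03, -3.92286336e+01,  1.88398987e+01,  4.18635383e+00,
       -4.58396549e-03,  3.60597141e-06]), 'position': array([165.23866917, 602.32235213, 302.83826046]), 'ee_rot': array([ 9.91036729e-01, -1.33585308e-01, -1.03447683e-04,  1.07583013e-03]), 'contact_force': array([-0.04790543, -0.33994471,  0.04353855]), 'wrist_torque': array([ 0.00340046,  0.01559029, -0.01268454]), 'gripper_width': 85.26868498399641}
scene 367.49696868219974 256.5064003427349 189.67968879977045 -0.04833090080576238 [[-0.03365883369961881, -0.7362494171069269, 0.6758726793736315, 1312.3305217254465], [0.9993935706195566, -0.01875845123041234, 0.0293361809329345, 75.6881511906286], [-0.00892042141801798, 0.6764502319588238, 0.7364343214194858, 963.6631822591625], [0.0, 0.0, 0.0, 1.0]]
curing_box [([2
[... 412 characters left out ...]
3.3870560106518 -0.06956562865416828 [[-0.028669456058695964, 0.9966323500987313, -0.07682461211082417, 415.34086031835176], [-0.9995789832752184, -0.02824122098874253, 0.006655045570542143, 50.51987611049883], [0.004463012858987364, 0.07698306420080392, 0.9970224116550619, 1445.6227791342667], [0.0, 0.0, 0.0, 1.0]]
curing_box [([266, 147], 0.71), ([263, 154], 0.69), ([174, 217], 0.62)]
patch [([262, 173], 0.89)]
lid_bar [([265, 152], 0.89)]
lid_hinge [([276, 115], 0.92), ([369, 152], 0.31)]
thermometer [([111, 228], 0.82), ([167, 216], 0.69), ([163, 278], 0.56)]
lens [([130, 219], 0.82), ([158, 192], 0.76), ([181, 282], 0.69)]
cork_mat [([176, 217], 0.89)]
glass_palette [([374, 200], 0.81)]
```

View pics/scene0.png

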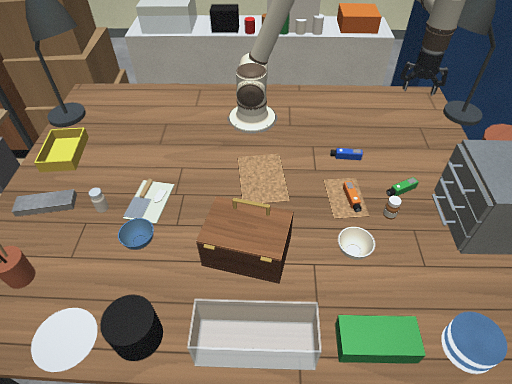

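View pics/top0.png

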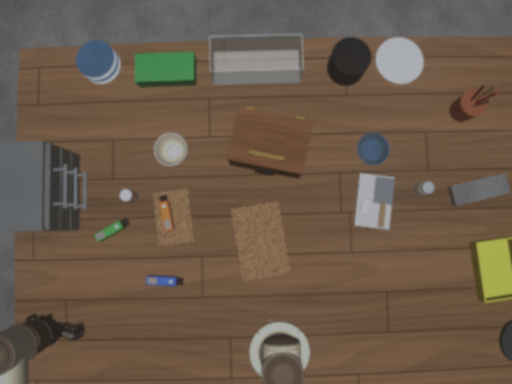

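The top view shows three stick thermometers: orange at (167,213), green at (111,230) and blue at (163,281). The orange one on the small cork mat at (173,217) is meant; that mat measures about 53x35 px, which is 180x120 mm, and the bigger mat at (260,241) is a decoy. The box is at (268,140) with its bar at (266,154).

```bash
cat > h.py <<'E'
import numpy as np, cv2
from scipy.spatial.transform import Rotation as R
def KD(p):
    return np.array([[p["fx"],0,p["cx"]],[0,p["fy"],p["cy"]],[0,0,1.]]),np.array([p["k1"],0,0,0.])
def on(p,px,z):
    K,D=KD(p); u=cv2.undistortPoints(np.array(px,float).reshape(-1,1,2),K,D).reshape(-1,2)
    P=np.array(p["pose"]); d=np.c_[u[:,0],-u[:,1],-np.ones(len(u))]@P[:3,:3].T; o=P[:3,3]
    return o+d*((z-o[2])/d[:,2])[:,None]
def proj(p,X):
    K,D=KD(p); P=np.array(p["pose"]); c=(np.array(X,float).reshape(-1,3)-P[:3,3])@P[:3,:3]
    c=c*[1,-1,-1]; return cv2.projectPoints(c.reshape(-1,1,3),np.zeros(3),np.zeros(3),K,D)[0].reshape(-1,2)
E
python3 - <<'E'
from bench import arm
from h import *
import pickle
p=arm.get_image("top"); s=arm.get_image("scene"); pickle.dump((p,s),open("a.pkl","wb"))
def rect(l,near,z):
    for d in arm.outline_of(l,p):
        m=d["pixels"].astype(np.uint8); c=max(cv2.findContours(m,0,2)[0],key=cv2.contourArea).reshape(-1,2)
        w=on(p,c,z)[:,:2].astype(np.float32); r=cv2.minAreaRect(w)
        print(l,round(d["conf"],2),d["box"],np.round(r[0]),np.round(r[1]),round(r[2],1))
rect("cork_mat",0,4); rect("thermometer",0,34); rect("curing_box",0,130)
for n,i in (("lid_bar",165),("lid_hinge",120),("patch",75)):
    for q in(p,s):
        print(n,[(np.round(on(q,d["at"],i)),round(d["conf"],2)) for d in arm.mark_of(n,q)])
x=p["img"][160:290,90:220,::-1]; cv2.imwrite("pics/c1.png",cv2.resize(x,None,fx=4,fy=4,interpolation=2))
x=p["img"][90:190,210:330,::-1]; cv2.imwrite("pics/c2.png",cv2.resize(x,None,fx=5,fy=5,interpolation=2))
E
```

```text
cork_mat 0.68 [260.2, 241.8, 65.3, 77.6] [369.  55.] [249. 165.] 7.8
cork_mat 0.57 [173.3, 218.4, 34.2, 56.9] [455. 346.] [181. 117.] 6.3
thermometer 0.71 [164.1, 281.3, 41.3, 13.8] [251. 371.] [122.  36.] 88.7
thermometer 0.62 [165.7, 214.2, 15.3, 37.3] [469. 361.] [122.  37.] 11.2
thermometer 0.56 [111.1, 228.5, 34.7, 24.2] [418. 543.] [ 38. 127.] 27.7
curing_box 0.62 [126.9, 195.1, 19.4, 13.8] [520. 458.] [54. 37.] 88.4
curing_box 0.57 [269.3, 142.7, 88.8, 69.4] [675.  18.] [239. 199.] 77.0
lid_bar [(array([[641.,  32., 165.]]), 0.88)]
lid_bar [(array([[628.,  33., 165.]]), 0.8)]
lid_hinge [(array([[766.,  -6., 120.]]), 0.9)]
lid_hinge []
patch [(array([[584.,  58.,  75.]]), 0.78), (array([[662., 321.,  75.]]), 0.48)]
patch []
```

View pics/c1.png

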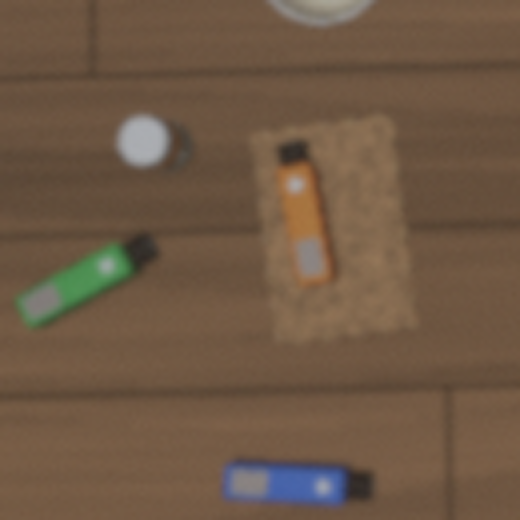

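View pics/c2.png

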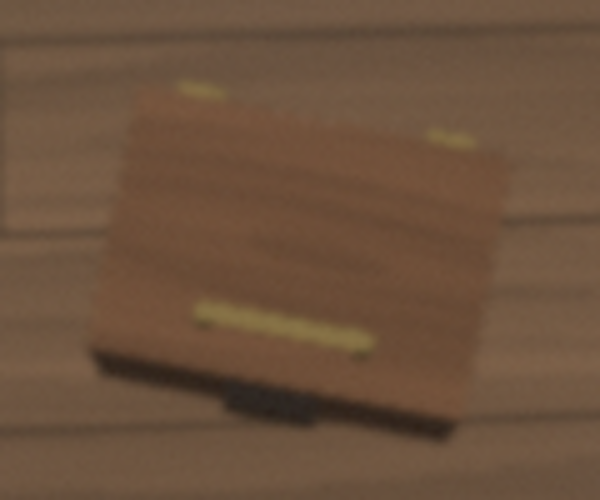

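```bash
cat >> h.py <<'E'
def down(yaw):  # tool x at yaw, z down
    return R.from_euler("z",yaw)*R.from_euler("x",np.pi)
def go(st,pos,rot):
    r=R.from_quat(st["ee_rot"]); d=r.inv().apply(np.array(pos)-st["position"])/100; w=(r.inv()*rot).as_rotvec()/.5
    print("shift",np.round(d,3),"turn",np.round(w,3))
E
python3 - <<'E'
from h import *; import pickle
from bench import arm
p,s=pickle.load(open("a.pkl","rb"))
c=np.array([[92,350],[458,420],[507,152],[138,90]])/5+[210,90]
w=on(p,c,130); print(np.round(w)); 
print(cv2.minAreaRect(w[:,:2].astype(np.float32)))
b=on(p,np.array([[194,310],[375,343]])/5+[210,90],165); print("bar",np.round(b),b.mean(0)); print("base",on(p,[280,350],0))
go(arm.read_state(),[455,361,260],down(np.radians(11.2)))
E
```

```text
[[ 624.  145.  130.]
 [ 573.  -80.  130.]
 [ 742. -117.  130.]
 [ 788.  113.  130.]]
((682.83203125, 15.735992431640625), (234.703125, 172.2718505859375), 77.58985137939453)
bar [[641.  80. 165.]
 [617. -28. 165.]] [629.10156122  26.02304768 165.        ]
base [[ 2.97974443 -1.62681342  0.        ]]
shift [3.433 1.565 0.439] turn [ 0.     0.    -0.926]
```

Request:
apply_moves --increments '[[[0.5, 0.22, 0.1, 0, 0, -0.3, 1], [1, 0.45, 0.2, 0, 0, -0.6, 1], [1, 0.45, 0.2, 0, 0, -0.93, 1], [1, 0.45, 0.2, 0, 0, -0.93, 1]]]'

```text
clock: 1.85
position: [251.3, 531.4, 283.7]
ee_rot: [0.995, 0.097, -0.0, 0.0]
contact_force: [-1.0, 0.2, -0.4]
gripper_width: 85.6
```

```bash
python3 - <<'E'
from h import *
from bench import arm
st=arm.read_state(); print(st["clock"],st["position"]); go(st,[455,361,260],down(np.radians(11.2)))
E
```

```text
1.85 [251.27556263 531.39087883 283.70757376]
shift [1.668 2.067 0.238] turn [ 0.002  0.001 -0.   ]
```

Request:
apply_moves --increments '[[[0.35, 0.35, 0.08, 0, 0, 0, 1], [0.7, 0.7, 0.16, 0, 0, 0, 1], [0.85, 1, 0.24, 0, 0, 0, 1], [0.85, 1, 0.24, 0, 0, 0, 1]]]'

```text
clock: 2.25
position: [354.1, 449.1, 258.9]
ee_rot: [0.995, 0.095, -0.001, 0.001]
contact_force: [-0.1, 0.6, 0.0]
gripper_width: 85.6
```

Request:
apply_moves --increments '[[[0.35, 0.35, 0, 0, 0, 0, 1], [0.7, 0.7, 0, 0, 0, 0, 1], [0.82, 1, 0, 0, 0, 0, 1], [0.82, 1, 0, 0, 0, 0, 1], [0.82, 1, 0, 0, 0, 0, 1], [0.82, 1, 0, 0, 0, 0, 1]]]'

```text
clock: 2.85
position: [452.2, 370.9, 260.2]
ee_rot: [0.995, 0.099, 0.0, -0.0]
contact_force: [-1.2, -0.2, 0.9]
gripper_width: 85.2
```

```bash
python3 - <<'E'
from h import *
from bench import arm
st=arm.read_state(); print(st["clock"],st["position"],st["joints"]); 
p=arm.get_image("wrist"); print(p["fx"],p["k1"],np.round(p["pose"],3)); im=p["img"][:,:,::-1].copy()
for l,z in (("thermometer",4),("lens",21),("cork_mat",4)):
    for d in arm.mark_of(l,p): print(l,d["conf"],d["at"],on(p,d["at"],z))
for d in arm.outline_of("thermometer",p):
    c=max(cv2.findContours(d["pixels"].astype(np.uint8),0,2)[0],key=cv2.contourArea).reshape(-1,2)
    print(d["conf"],cv2.minAreaRect(on(p,c,38)[:,:2].astype(np.float32)))
cv2.imwrite("pics/w1.png",im)
E
```

```text
2.85 [452.24844733 370.85249324 260.2161    ] [ 9.63571742e-01  3.50897387e-01 -1.58685755e-01 -1.37740532e-05
 -1.06024412e+00  8.05286589e-01]
309.5860831695383 -0.0799541142688123 [[ 1.97000e-01  9.37000e-01  2.88000e-01  5.27671e+02]
 [-9.80000e-01  1.89000e-01  5.70000e-02  3.84948e+02]
 [-1.00000e-03 -2.94000e-01  9.56000e-01  3.30398e+02]
 [ 0.00000e+00  0.00000e+00  0.00000e+00  1.00000e+00]]
thermometer 0.95 [226.3, 320.7] [[251.58229066 375.02607881   4.        ]]
thermometer 0.86 [274.3, 159.2] [[468.74915083 358.69332258   4.        ]]
thermometer 0.84 [97.1, 167.0] [[422.64176133 548.12044847   4.        ]]
lens 0.95 [273.5, 340.1] [[248.05631739 312.82167382  21.        ]]
lens 0.94 [272.2, 97.0] [[530.88451832 374.69585807  21.        ]]
lens 0.65 [142.9, 152.5] [[452.62256744 492.66461604  21.        ]]
cork_mat 0.78 [491.1, 281.8] [[369.86647936  50.42211915   4.        ]]
cork_mat 0.57 [284.2, 171.6] [[457.57493343 345.35605635   4.        ]]
0.96 ((426.00738525390625, 539.3721923828125), (29.5792236328125, 126.50923156738281), 27.788652420043945)
0.74 ((472.891845703125, 363.8788146972656), (117.9637222290039, 29.466407775878906), 11.10715389251709)
0.59 ((265.6720275878906, 373.05291748046875), (114.9742660522461, 54.068729400634766), 85.31599426269531)
```

View pics/w1.png

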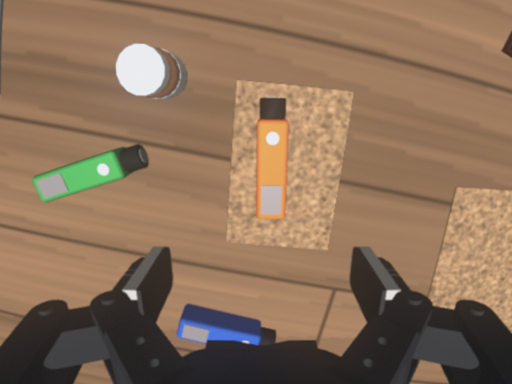

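The orange stick, (272,98) to (272,218), lies on the 180x120 mat. The outline, lens mark and sizes agree: origin about (467.7, 362.5), yaw 11.1°. The green and blue ones are look-alikes. I'll descend onto it.

```bash
python3 - <<'E'
from h import *
from bench import arm
st=arm.read_state(); print(st["position"]); go(st,[467.7,362.5,81],down(np.radians(11.1)))
E
```

```text
[452.25576034 370.25001353 259.97817514]
shift [0.136 0.107 1.79 ] turn [-0.    -0.     0.009]
```

Request:
apply_moves --increments '[[[0.05, 0.04, 0.35, 0, 0, 0, 1], [0.14, 0.11, 0.7, 0, 0, 0.01, 1], [0.14, 0.11, 0.95, 0, 0, 0.01, 1], [0.14, 0.11, 1, 0, 0, 0.01, 1], [0.14, 0.11, 1, 0, 0, 0.01, 1]]]'

```text
clock: 3.6
position: [468.5, 361.6, 159.5]
ee_rot: [0.995, 0.096, -0.0, 0.001]
contact_force: [0.4, 0.9, 0.7]
gripper_width: 85.4
```

```bash
python3 - <<'E'
from h import *
from bench import arm
st=arm.read_state(); print(st["position"]); go(st,[467.7,362.5,81],down(np.radians(11.1)))
E
```

```text
[468.54995359 361.60498682 159.50318982]
shift [-0.006 -0.011  0.785] turn [ 0.002  0.002 -0.002]
```

Request:
apply_moves --increments '[[[0, 0, 0.25, 0, 0, 0, 1], [0, -0.01, 0.5, 0, 0, 0, 1], [0, -0.01, 0.7, 0, 0, 0, 1], [0, -0.01, 0.78, 0, 0, 0, 1], [0, -0.01, 0.78, 0, 0, 0, 1], [0, -0.01, 0.78, 0, 0, 0, 1]]]'

```text
clock: 4.2
position: [469.2, 363.4, 83.6]
ee_rot: [0.995, 0.096, 0.001, -0.001]
contact_force: [-0.2, 0.3, -0.3]
gripper_width: 85.4
```

Request:
apply_moves --increments '[[[0, 0, 0, 0, 0, 0, -1], [0, 0, 0, 0, 0, 0, -1], [0, 0, 0, 0, 0, 0, -1], [0, 0, 0, 0, 0, 0, -1], [0, 0, 0, 0, 0, 0, -1], [0, 0, 0, 0, 0, 0, -1], [0, 0, 0, 0, 0, 0, -1], [0, 0, 0, 0, 0, 0, -1]]]'

```text
clock: 5.0
position: [468.8, 362.8, 82.6]
ee_rot: [0.995, 0.096, 0.001, -0.0]
contact_force: [-0.8, -0.1, 4.9]
gripper_width: 29.2
```

```bash
python3 - <<'E'
from h import *
from bench import arm
st=arm.read_state(); print(st)
p=arm.get_image("wrist");cv2.imwrite("pics/w2.png",p["img"][:,:,::-1])
E
```

```text
{'clock': 5.0, 'joints': array([ 9.31643216e-01,  5.71364979e-01, -3.20002599e-01,  3.80205034e-04,
       -6.78001667e-01,  8.31418451e-01]), 'joint_vel': array([ 0.00098772, -0.00029525, -0.00111052,  0.0009362 , -0.00054764,
        0.00153059]), 'joint_efforts': array([-4.51289043e-01, -3.90033674e+01,  1.14127484e+01,  2.48872139e+00,
        5.97355259e-02,  2.93569069e-02]), 'position': array([468.8455476 , 362.84418816,  82.58010302]), 'ee_rot': array([ 9.95368338e-01,  9.61319331e-02,  5.67153615e-04, -4.49133208e-04]), 'contact_force': array([-0.77954071, -0.10321326,  4.85078118]), 'wrist_torque': array([ 0.17338198,  0.26607894, -0.02083453]), 'gripper_width': 29.247318445852027}
```

View pics/w2.png

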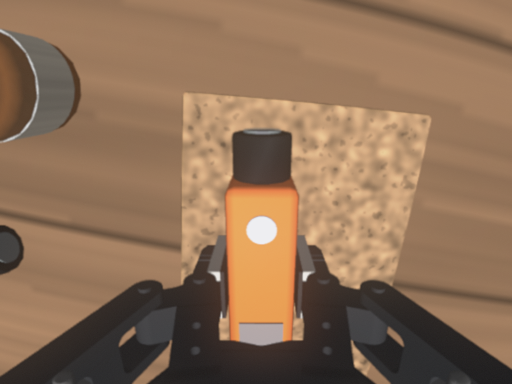

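Request:
apply_moves --increments '[[[0, 0, -0.05, 0, 0, 0, -1], [0, 0, -0.15, 0, 0, 0, -1], [0, 0, -0.3, 0, 0, 0, -1], [0, 0, -0.45, 0, 0, 0, -1], [0, 0, -0.54, 0, 0, 0, -1], [0, 0, -0.54, 0, 0, 0, -1], [0, 0, -0.54, 0, 0, 0, -1], [0, 0, -0.54, 0, 0, 0, -1]]]'

```text
clock: 5.85
position: [468.1, 361.9, 135.0]
ee_rot: [0.995, 0.096, -0.001, 0.001]
contact_force: [0.6, 0.2, -0.5]
gripper_width: 28.9
```

```bash
python3 - <<'E'
from h import *
from bench import arm
st=arm.read_state(); print(st["position"],st["contact_force"],st["wrist_torque"]); r=R.from_quat(st["ee_rot"])
p=arm.get_image("wrist");cv2.imwrite("pics/w3.png",p["img"][:,:,::-1])
zz=st["position"][2]-61.6
for d in arm.mark_of("lens",p): print(d, r.inv().apply(on(p,d["at"],zz)[0]-st["position"]))
for d in arm.mark_of("thermometer",p): print(d, r.inv().apply(on(p,d["at"],zz-17)[0]-st["position"]))
for z,px in((zz+17,[[228,187],[297,187],[236,341]]),): print(r.inv().apply(on(p,px,z)-st["position"]))
E
```

```text
[468.12810901 361.91697488 135.0482894 ] [ 0.56909646  0.21148327 -0.53084623] [-0.01710352 -0.02400992 -0.01435385]
{'at': [261.4, 131.7], 'conf': 0.79} [63.0344928   1.18615198 61.50493699]
{'at': [60.4, 210.4], 'conf': 0.78} [ 27.45539766 -93.26819185  61.460054  ]
{'at': [4.0, 223.6], 'conf': 0.85} [  12.98383727 -141.43997141   78.43157355]
{'at': [262.1, 249.7], 'conf': 0.78} [-0.97360441  1.64158328 78.60335046]
[[ 43.71470958 -11.70754656  44.52090311]
 [ 43.71556191  14.9094783   44.54888546]
 [-30.90632975 -10.59095088  44.63621573]]
```

View pics/w3.png

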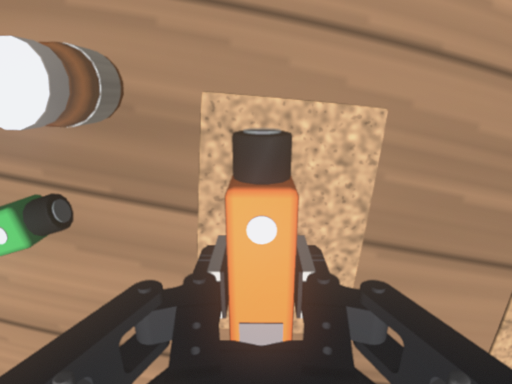

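```bash
python3 - <<'E'
from h import *
from bench import arm
st=arm.read_state();go(st,[460,63,240],down(np.radians(-12.5)))
E
```

```text
shift [-0.654  2.921 -1.045] turn [0.002 0.002 0.821]
```

Request:
apply_moves --increments '[[[-0.02, 0.1, -0.15, 0, 0, 0, -1], [-0.05, 0.3, -0.35, 0, 0, 0, -1], [-0.12, 0.55, -0.5, 0, 0, 0, -1], [-0.18, 0.8, -0.6, 0, 0, 0, -1], [-0.22, 1, -0.7, 0, 0, 0, -1]]]'

```text
clock: 6.5
position: [465.6, 258.1, 207.4]
ee_rot: [0.995, 0.096, 0.0, -0.0]
contact_force: [0.0, -0.3, -1.5]
gripper_width: 29.0
```

Request:
apply_moves --increments '[[[-0.06, 0.25, -0.1, 0, 0, 0, -1], [-0.12, 0.5, -0.2, 0, 0, 0, -1], [-0.18, 0.75, -0.3, 0, 0, 0, -1], [-0.22, 1, -0.35, 0, 0, 0, -1]]]'

```text
clock: 6.9
position: [463.5, 156.2, 242.6]
ee_rot: [0.995, 0.096, 0.001, -0.0]
contact_force: [0.8, -0.7, -0.9]
gripper_width: 29.2
```

Request:
apply_moves --increments '[[[-0.05, 0.23, 0, 0, 0, 0.12, -1], [-0.1, 0.45, 0, 0, 0, 0.3, -1], [-0.15, 0.65, 0, 0, 0, 0.48, -1], [-0.19, 0.82, 0, 0, 0, 0.66, -1], [-0.21, 0.92, 0, 0, 0, 0.78, -1], [-0.21, 0.92, 0, 0, 0, 0.82, -1], [-0.21, 0.92, 0, 0, 0, 0.82, -1], [-0.21, 0.92, 0, 0, 0, 0.82, -1], [-0.21, 0.92, 0, 0, 0, 0.82, -1]]]'

```text
clock: 7.8
position: [460.6, 63.8, 241.0]
ee_rot: [0.994, -0.108, 0.0, -0.0]
contact_force: [-0.2, -0.1, -1.2]
gripper_width: 29.2
```

```bash
python3 - <<'E'
from h import *
from bench import arm
import pickle
st=arm.read_state(); print(st["clock"],st["position"],R.from_quat(st["ee_rot"]).as_euler("xyz"))
p=arm.get_image("wrist");cv2.imwrite("pics/w4.png",p["img"][:,:,::-1]); pickle.dump(p,open("w4.pkl","wb"))
for l,z in (("patch",75),("lid_bar",165),("lens",st["position"][2]-61.6)):
    for d in arm.mark_of(l,p): print(l,d, on(p,d["at"],z))
E
```

```text
7.8 [460.55520571  63.80804971 241.02093214] [-3.14140913e+00 -1.73607708e-04 -2.16473830e-01]
patch {'at': [256.6, 16.6], 'conf': 0.74} [[590.44279136  38.0773559   75.        ]]
lens {'at': [262.9, 132.7], 'conf': 0.94} [[521.72792559  49.21549815 179.42093214]]
```

View pics/w4.png

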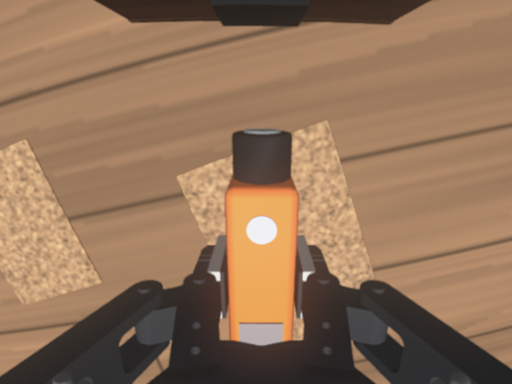

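```bash
python3 - <<'E'
from h import *
import pickle
p=pickle.load(open("w4.pkl","rb"))
x=p["img"][0:60,90:440,::-1]; x=cv2.convertScaleAbs(x,alpha=2.5,beta=20);x=cv2.resize(x,(790,136*1),interpolation=2); 
a=cv2.resize(p["img"][0:60,90:260,::-1],None,fx=4.5,fy=4.5,interpolation=2);b=cv2.resize(p["img"][0:60,260:430,::-1],None,fx=4.5,fy=4.5,interpolation=2)
cv2.imwrite("pics/c4.png",cv2.convertScaleAbs(np.vstack([a,b]),alpha=2.5,beta=10))
E
```

```text
(no output)
```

View pics/c4.png

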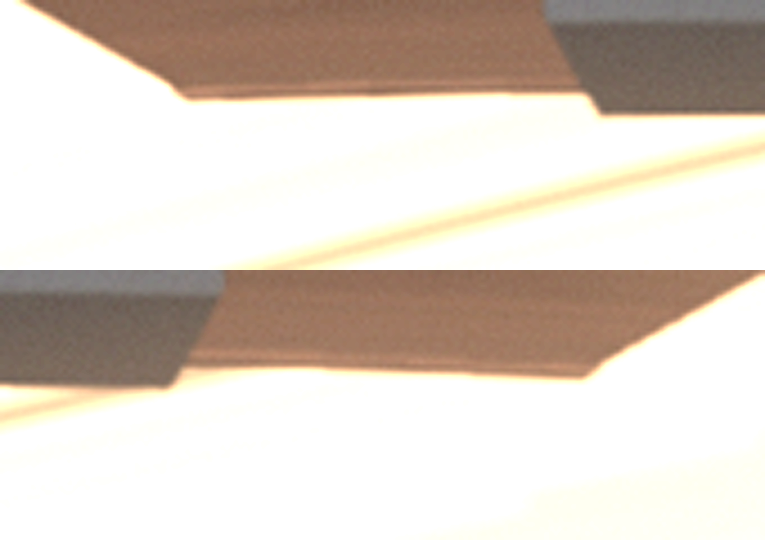

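```bash
python3 - <<'E'
from h import *
import pickle
from scipy.optimize import least_squares
p=pickle.load(open("w4.pkl","rb"));t,s=pickle.load(open("a.pkl","rb"))
L=np.array([[-85,120,0],[-85,-120,0],[-99,30,45],[-99,-30,45],[-99,30,105],[-99,-30,105.]])
U=np.array([[131.6,22],[390.4,24],[223.3,25.3],[297.8,25.8],[211.8,4.4],[309.3,5.3]])
L2=np.array([[-85,120,130],[-85,-120,130],[85,-120,130],[85,120,130],[-55,50,165],[-55,-50,165.]])
U2=np.array([[92,350],[458,420],[507,152],[138,90],[194,310],[375,343]])/5+[210,90]
def W(v,L):
    return R.from_euler("z",v[2]).apply(L)+[v[0],v[1],0]
f1=lambda v:(proj(p,W(v,L))-U).ravel()
f2=lambda v:(proj(t,W(v,L2))-U2).ravel()
v0=[683,15,-.217]
for f in(f1,f2,lambda v:np.r_[f1(v),f2(v)]):
    r=least_squares(f,v0,x_scale=[1,1,.01]); print(np.round(r.x,4),"patch",W(r.x,[[-99,0,75]])[0],"bar",W(r.x,[[-55,0,165]])[0]); print(np.round(f(r.x).reshape(-1,2),1).tolist())
E
```

```text
[ 6.865503e+02  1.333160e+01 -2.237000e-01] patch [590.01625005  35.29007231  75.        ] bar [632.92027467  25.53073466 165.        ]
[[0.5, 0.2], [-1.0, 0.2], [-0.6, 0.5], [0.9, 0.6], [-0.9, -0.5], [0.9, -0.6]]
[ 6.820927e+02  1.493710e+01 -2.073000e-01] patch [585.21207924  35.31210962  75.        ] bar [628.27014297  26.25655067 165.        ]
[[-1.5, 0.0], [1.5, -0.3], [0.8, 0.3], [-0.7, -0.7], [1.8, 0.7], [-1.9, -0.1]]
[ 6.86397e+02  1.36545e+01 -2.20800e-01] patch [589.80065187  35.33740545  75.        ] bar [632.73235853  25.70057177 165.        ]
[[0.5, 0.8], [-1.0, 0.1], [-0.6, 0.9], [0.9, 0.8], [-0.9, 0.1], [0.9, -0.4], [-1.4, -1.9], [1.4, -1.2], [1.5, -0.4], [0.2, -2.5], [1.9, -1.0], [-1.8, -1.4]]
```

```bash
python3 - <<'E'
from h import *
from bench import arm
st=arm.read_state();go(st,[468.4,62.8,136.6],down(-.219))
E
```

```text
shift [ 0.079 -0.009  1.043] turn [0.    0.    0.004]
```

Request:
apply_moves --increments '[[[0, 0, 0.1, 0, 0, 0, -1], [0.02, 0, 0.25, 0, 0, 0, -1], [0.04, 0, 0.45, 0, 0, 0, -1], [0.06, 0, 0.65, 0, 0, 0, -1], [0.08, -0.01, 0.8, 0, 0, 0, -1], [0.08, -0.01, 0.92, 0, 0, 0, -1], [0.08, -0.01, 1, 0, 0, 0, -1], [0.08, -0.01, 1, 0, 0, 0, -1], [0.08, -0.01, 1, 0, 0, 0, -1]]]'

```text
clock: 8.9
position: [468.7, 62.7, 141.0]
ee_rot: [0.994, -0.109, 0.0, 0.0]
contact_force: [-0.3, -0.7, -1.3]
gripper_width: 29.0
```

```bash
python3 - <<'E'
from h import *
from bench import arm
import pickle
st=arm.read_state(); go(st,[468.4,62.8,136.6],down(-.219))
for n in ("wrist","top","scene"):
    p=arm.get_image(n);cv2.imwrite(f"pics/{n}5.png",p["img"][:,:,::-1]); pickle.dump(p,open(n+"5.pkl","wb"))
    if n=="top": cv2.imwrite("pics/c5.png",cv2.resize(p["img"][90:230,200:340,::-1],None,fx=4,fy=4,interpolation=2))
E
```

```text
shift [-0.003 -0.001  0.044] turn [ 0.    -0.     0.003]
```

View pics/wrist5.png

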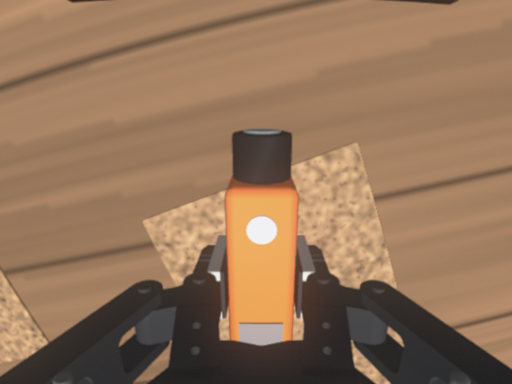

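View pics/c5.png

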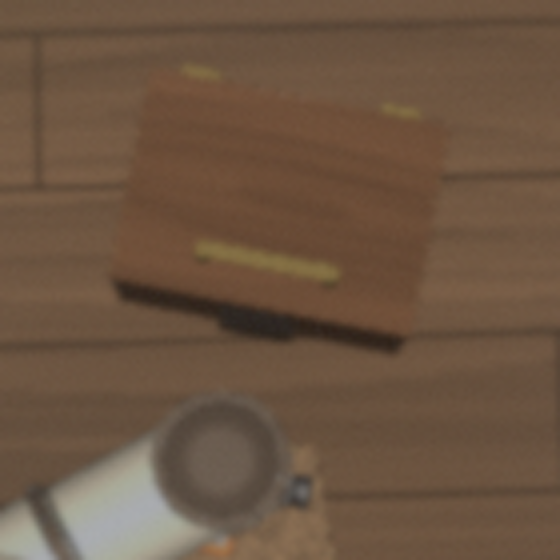

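Request:
apply_moves --increments '[[[0, 0, 0.02, 0, 0, 0.005, -1], [0, 0, 0.04, 0, 0, 0.005, -1], [0, 0, 0.044, 0, 0, 0.005, -1], [0, 0, 0.044, 0, 0, 0.005, -1], [0, 0, 0.044, 0, 0, 0.005, -1], [0, 0, 0.044, 0, 0, 0.005, -1]]]'

```text
clock: 9.65
position: [468.6, 62.6, 136.5]
ee_rot: [0.994, -0.11, 0.0, -0.0]
contact_force: [-0.2, -0.1, -2.4]
gripper_width: 28.6
```

```bash
python3 - <<'E'
from h import *
from bench import arm
st=arm.read_state(); print(st["clock"],np.abs(st["joint_vel"]).max()); go(st,[468.4,62.8,136.6],down(-.221))
p=arm.get_image("wrist");print([(d["at"],d["conf"]) for d in arm.mark_of("lens",p)])
E
```

```text
9.65 0.0018669727114875956
shift [-0.002 -0.002 -0.001] turn [-0.    -0.     0.001]
[([262.3, 129.4], 0.7)]
```

Aligned and still. I'll hold for 3 s.

Request:
apply_moves --increments '[[[0, 0, 0, 0, 0, 0, -1], [0, 0, 0, 0, 0, 0, -1], [0, 0, 0, 0, 0, 0, -1], [0, 0, 0, 0, 0, 0, -1], [0, 0, 0, 0, 0, 0, -1], [0, 0, 0, 0, 0, 0, -1], [0, 0, 0, 0, 0, 0, -1], [0, 0, 0, 0, 0, 0, -1], [0, 0, 0, 0, 0, 0, -1], [0, 0, 0, 0, 0, 0, -1]]]'

```text
clock: 10.75
position: [468.5, 62.6, 136.5]
ee_rot: [0.994, -0.11, -0.0, -0.0]
contact_force: [-0.3, -0.3, -1.3]
gripper_width: 29.3
```

Request:
apply_moves --increments '[[[0, 0, 0, 0, 0, 0, -1], [0, 0, 0, 0, 0, 0, -1], [0, 0, 0, 0, 0, 0, -1], [0, 0, 0, 0, 0, 0, -1], [0, 0, 0, 0, 0, 0, -1], [0, 0, 0, 0, 0, 0, -1], [0, 0, 0, 0, 0, 0, -1], [0, 0, 0, 0, 0, 0, -1], [0, 0, 0, 0, 0, 0, -1], [0, 0, 0, 0, 0, 0, -1]]]'

```text
clock: 11.75
position: [468.5, 62.6, 136.5]
ee_rot: [0.994, -0.11, -0.0, 0.0]
contact_force: [-0.1, 1.2, -1.2]
gripper_width: 29.0
```

Request:
apply_moves --increments '[[[0, 0, 0, 0, 0, 0, -1], [0, 0, 0, 0, 0, 0, -1], [0, 0, 0, 0, 0, 0, -1], [0, 0, 0, 0, 0, 0, -1], [0, 0, 0, 0, 0, 0, -1], [0, 0, 0, 0, 0, 0, -1], [0, 0, 0, 0, 0, 0, -1], [0, 0, 0, 0, 0, 0, -1], [0, 0, 0, 0, 0, 0, -1], [0, 0, 0, 0, 0, 0, -1]]]'

```text
clock: 12.75
position: [468.5, 62.6, 136.5]
ee_rot: [0.994, -0.11, 0.0, 0.0]
contact_force: [0.4, 0.2, -0.7]
gripper_width: 29.2
```

```bash
python3 - <<'E'
from h import *
from bench import arm
st=arm.read_state(); print(st["clock"],st["position"]); go(st,[468,350,140],down(np.radians(11.1)))
E
```

```text
12.75 [468.51374102  62.58797762 136.52732195]
shift [-0.633 -2.804 -0.035] turn [ 0.    -0.    -0.828]
```

Request:
apply_moves --increments '[[[-0.02, -0.08, 0, 0, 0, 0, -1], [-0.05, -0.25, 0, 0, 0, 0, -1], [-0.1, -0.5, 0, 0, 0, 0, -1], [-0.16, -0.75, 0, 0, 0, 0, -1], [-0.22, -1, 0, 0, 0, 0, -1]]]'

```text
clock: 13.25
position: [468.8, 166.4, 136.6]
ee_rot: [0.994, -0.11, 0.0, -0.0]
contact_force: [0.2, 0.2, -0.9]
gripper_width: 29.3
```

Request:
apply_moves --increments '[[[-0.05, -0.25, 0, 0, 0, -0.15, -1], [-0.11, -0.5, 0, 0, 0, -0.35, -1], [-0.17, -0.75, 0, 0, 0, -0.55, -1], [-0.22, -1, 0, 0, 0, -0.75, -1], [-0.22, -1, 0, 0, 0, -0.83, -1], [-0.22, -1, 0, 0, 0, -0.83, -1]]]'

```text
clock: 13.85
position: [468.9, 268.5, 136.3]
ee_rot: [0.995, 0.098, -0.0, 0.0]
contact_force: [-0.7, 0.3, -0.2]
gripper_width: 28.8
```

```bash
python3 - <<'E'
from h import *
from bench import arm
st=arm.read_state(); print(st["clock"],st["position"]); go(st,[463,352,84],down(np.radians(11.1)))
E
```

```text
13.85 [468.94728592 268.54465825 136.25040002]
shift [ 0.104 -0.83   0.522] turn [0.    0.001 0.004]
```

Request:
apply_moves --increments '[[[0.03, -0.25, 0, 0, 0, 0, -1], [0.06, -0.5, 0.05, 0, 0, 0, -1], [0.1, -0.7, 0.15, 0, 0, 0, -1], [0.1, -0.83, 0.28, 0, 0, 0, -1], [0.1, -0.83, 0.4, 0, 0, 0, -1], [0.1, -0.83, 0.46, 0, 0, 0, -1], [0.1, -0.83, 0.5, 0, 0, 0, -1], [0.1, -0.83, 0.5, 0, 0, 0, -1], [0.1, -0.83, 0.5, 0, 0, 0, -1]]]'

```text
clock: 14.75
position: [463.3, 350.3, 86.8]
ee_rot: [0.995, 0.097, 0.0, -0.0]
contact_force: [-0.2, 0.2, -1.5]
gripper_width: 29.4
```

```bash
python3 - <<'E'
from h import *
from bench import arm
st=arm.read_state(); print(st["clock"],st["position"],st["contact_force"]); go(st,[463,352,82.6],down(np.radians(11.1)))
p=arm.get_image("wrist");cv2.imwrite("pics/w6.png",p["img"][:,:,::-1])
E
```

```text
14.75 [463.34063805 350.31863823  86.81892012] [-0.22398716  0.20838243 -1.52743613]
shift [-0.    -0.017  0.042] turn [-0.    -0.001  0.001]
```

View pics/w6.png

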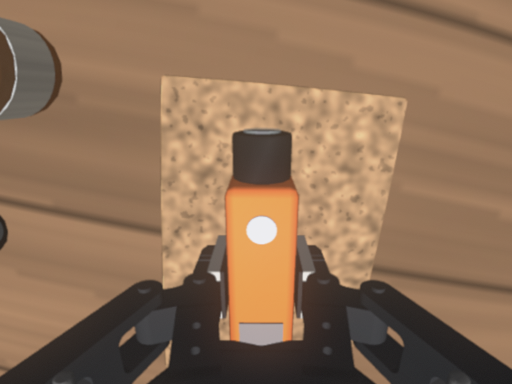

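Well within the mat. I'll lower the last 4 mm and release to half-open.

Request:
apply_moves --increments '[[[0, 0, 0.01, 0, 0, 0, -1], [0, 0, 0.02, 0, 0, 0, -1], [0, 0, 0.03, 0, 0, 0, -1], [0, 0, 0.04, 0, 0, 0, -1], [0, 0, 0.042, 0, 0, 0, -1], [0, 0, 0.042, 0, 0, 0, -1]]]'

```text
clock: 15.4
position: [463.1, 350.8, 82.6]
ee_rot: [0.995, 0.097, 0.0, -0.0]
contact_force: [-1.6, -0.4, 2.0]
gripper_width: 29.1
```

Request:
apply_moves --increments '[[[0, 0, 0, 0, 0, 0, 1], [0, 0, 0, 0, 0, 0, 1], [0, 0, 0, 0, 0, 0, 1], [0, 0, 0, 0, 0, 0, 1], [0, 0, 0, 0, 0, 0, 1], [0, 0, 0, 0, 0, 0, 1]]]'

```text
clock: 16.0
position: [463.0, 350.8, 82.3]
ee_rot: [0.995, 0.097, -0.0, 0.0]
contact_force: [-0.4, 0.6, -0.4]
gripper_width: 85.5
```

Request:
apply_moves --increments '[[[0, 0, -0.1, 0, 0, 0, 1], [0, 0, -0.3, 0, 0, 0, 1], [0, 0, -0.6, 0, 0, 0, 1], [0, 0, -1, 0, 0, 0, 1], [0, 0, -1, 0, 0, 0, 1]]]'

```text
clock: 16.5
position: [465.3, 353.0, 189.1]
ee_rot: [0.995, 0.098, 0.005, -0.004]
contact_force: [-0.5, 0.4, 0.4]
gripper_width: 85.3
```

Request:
apply_moves --increments '[[[0, 0, -0.3, 0, 0, 0, 1], [0, 0, -0.6, 0, 0, 0, 1], [0, 0, -0.9, 0, 0, 0, 1], [0, 0, -0.9, 0, 0, 0, 1]]]'

```text
clock: 16.9
position: [464.5, 352.0, 278.0]
ee_rot: [0.995, 0.098, 0.004, -0.003]
contact_force: [1.4, 1.1, -0.2]
gripper_width: 85.3
```

```bash
python3 - <<'E'
from h import *
from bench import arm
st=arm.read_state(); print(st["clock"],st["position"],st["contact_force"],st["gripper_width"],st["joints"])
p=arm.get_image("wrist");cv2.imwrite("pics/w7.png",p["img"][:,:,::-1])
# bar: tool y along box x -> tool x along box +-y: yaw -.221 +- pi/2
for a in (np.pi/2,-np.pi/2): go(st,[632,26,260],down(-.221+a))
E
```

```text
16.9 [464.46498205 351.98781143 277.95590293] [ 1.42865989  1.09739747 -0.18309872] 85.34312778335953 [ 0.92692208  0.32890584 -0.14485606  0.0018599  -1.08644333  0.83853662]
shift [1.009 3.524 0.168] turn [-0.    -0.023 -2.309]
shift [1.009 3.524 0.168] turn [-0.025  0.     3.975]
```

View pics/w7.png

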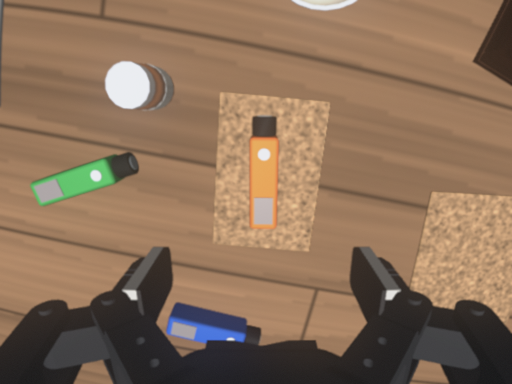

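The thermometer lies flat on the mat, (263,117) to (263,229), and is released. Now for the lid bar.

Request:
apply_moves --increments '[[[0.07, 0.25, -0.06, 0, 0, 0.2, 1], [0.15, 0.5, -0.12, 0, 0, 0.4, 1], [0.22, 0.75, -0.2, 0, 0, 0.65, 1], [0.3, 1, -0.25, 0, 0, 0.9, 1]]]'

```text
clock: 17.35
position: [511.7, 257.3, 296.8]
ee_rot: [0.992, -0.13, -0.001, 0.001]
contact_force: [1.1, -0.0, 0.2]
gripper_width: 85.4
```

```bash
python3 - <<'E'
from h import *
from bench import arm
st=arm.read_state(); print(st["position"]); go(st,[632,26,310],down(-.221-np.pi/2))
E
```

```text
[511.73292838 257.3332509  296.75805192]
shift [ 1.757  1.926 -0.132] turn [ 0.004 -0.     3.063]
```

Request:
apply_moves --increments '[[[0.22, 0.25, -0.06, 0, 0, 0.25, 1], [0.45, 0.5, -0.1, 0, 0, 0.5, 1], [0.7, 0.75, -0.13, 0, 0, 0.75, 1], [0.9, 1, -0.13, 0, 0, 1, 1]]]'

```text
clock: 17.75
position: [574.1, 137.5, 309.6]
ee_rot: [0.929, -0.371, -0.0, 0.0]
contact_force: [0.8, 0.2, 0.5]
gripper_width: 85.6
```

```bash
python3 - <<'E'
from h import *
from bench import arm
st=arm.read_state(); print(st["position"]); go(st,[632,26,310],down(-.221-np.pi/2))
E
```

```text
[574.05972975 137.52294428 309.59711783]
shift [ 1.189  0.408 -0.004] turn [ 2.000e-03 -0.000e+00  2.062e+00]
```

Request:
apply_moves --increments '[[[0.25, 0.09, 0, 0, 0, 0.25, 1], [0.5, 0.18, 0, 0, 0, 0.5, 1], [0.75, 0.27, 0, 0, 0, 0.75, 1], [1, 0.36, 0, 0, 0, 1, 1]]]'

```text
clock: 18.15
position: [621.6, 43.0, 309.0]
ee_rot: [0.808, -0.589, -0.001, 0.001]
contact_force: [-0.1, -0.5, -0.2]
gripper_width: 85.6
```

```bash
python3 - <<'E'
from h import *
from bench import arm
st=arm.read_state(); print(st["position"]); go(st,[632,26,310],down(-.221-np.pi/2))
E
```

```text
[621.63480614  43.03843829 308.95177313]
shift [ 0.194 -0.047 -0.011] turn [ 0.005 -0.     1.062]
```

Request:
apply_moves --increments '[[[0.1, -0.02, 0, 0, 0, 0.25, 1], [0.2, -0.05, 0, 0, 0, 0.5, 1], [0.2, -0.05, 0, 0, 0, 0.75, 1], [0.2, -0.05, 0, 0, 0, 1, 1], [0.2, -0.05, 0, 0, 0, 1, 1], [0.2, -0.05, 0, 0, 0, 1, 1]]]'

```text
clock: 18.75
position: [632.4, 26.7, 309.4]
ee_rot: [-0.64, 0.768, 0.0, -0.001]
contact_force: [0.9, 0.4, 0.0]
gripper_width: 85.5
```

Request:
apply_moves --increments '[[[0, 0, 0, 0, 0, 0.06, 1], [0, 0, 0, 0, 0, 0.06, 1], [0, 0, 0, 0, 0, 0.06, 1]]]'

```text
clock: 19.05
position: [632.7, 26.8, 310.3]
ee_rot: [-0.628, 0.779, 0.0, -0.0]
contact_force: [0.7, -0.4, 0.8]
gripper_width: 85.4
```

```bash
python3 - <<'E'
from h import *
from bench import arm
import pickle
st=arm.read_state(); print(st["clock"],st["position"],st["joints"]); go(st,[632,26,310],down(-.221-np.pi/2))
p=arm.get_image("wrist");cv2.imwrite("pics/w8.png",p["img"][:,:,::-1]);pickle.dump(p,open("w8.pkl","wb"))
for d in arm.mark_of("lid_bar",p): print(d,on(p,d["at"],165))
E
```

```text
19.05 [632.68890225  26.81785294 310.28446002] [ 2.97451002e-01  3.94825578e-01  3.97393407e-02 -4.32814644e-05
 -1.21573732e+00 -5.11206303e-01]
shift [0.009 0.005 0.003] turn [0.    0.    0.014]
{'at': [259.7, 201.9], 'conf': 0.57} [[634.95540989  24.3803195  165.        ]]
```

View pics/w8.png

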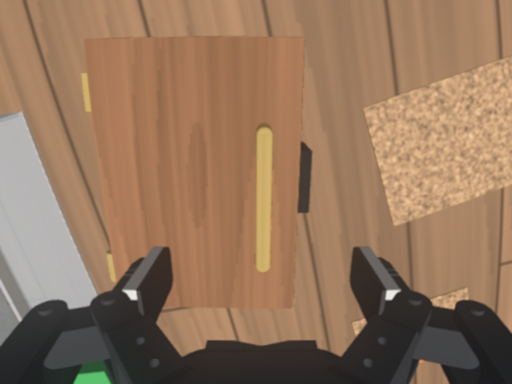

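```bash
python3 - <<'E'
from h import *
from bench import arm
import pickle
p=pickle.load(open("w8.pkl","rb")); st=arm.read_state(); r=R.from_quat(st["ee_rot"])
b=on(p,[[264,125],[262.5,272],[256.5,200],[271,200]],168); print(b, b[:2].mean(0), r.inv().apply(b-st["position"]))
d=b[0]-b[1]; print(np.linalg.norm(d),np.arctan2(d[1],d[0])+np.pi/2)
go(st,[633,25.5,219],down(-.224-np.pi/2))
E
```

```text
[[620.21664258 -29.5710081  168.        ]
 [644.95945309  80.63533151 168.        ]
 [636.67821257  21.47193445 168.        ]
 [626.42500718  23.69277334 168.        ]] [632.58804784  25.53216171 168.        ] [[ 57.73127698   0.25662077 142.34859687]
 [-55.21584485  -0.51250282 142.35759101]
 [  4.35649347  -4.98720758 142.3531583 ]
 [  4.36422931   5.50375452 142.35248888]]
112.94974086130706 -0.22085133197992834
shift [ 0.012 -0.005  0.914] turn [-0.    0.    0.02]
```

Request:
apply_moves --increments '[[[0.01, 0, 0.15, 0, 0, 0.014, 1], [0.01, 0, 0.35, 0, 0, 0.014, 1], [0.01, 0, 0.55, 0, 0, 0.014, 1], [0.01, 0, 0.7, 0, 0, 0.014, 1], [0.01, 0, 0.82, 0, 0, 0.014, 1], [0.01, 0, 0.9, 0, 0, 0.014, 1], [0.01, 0, 0.92, 0, 0, 0.014, 1], [0.01, 0, 0.92, 0, 0, 0.014, 1]]]'

```text
clock: 19.95
position: [632.7, 25.8, 218.5]
ee_rot: [-0.625, 0.781, -0.0, 0.0]
contact_force: [0.2, 0.2, 0.9]
gripper_width: 85.4
```

```bash
python3 - <<'E'
from h import *
from bench import arm
st=arm.read_state(); print(st["clock"],st["position"],st["contact_force"]); go(st,[633,25.5,219],down(-.221-np.pi/2))
p=arm.get_image("wrist");cv2.imwrite("pics/w9.png",p["img"][:,:,::-1])
E
```

```text
19.95 [632.73653017  25.75267473 218.5318747 ] [0.23698931 0.17045158 0.92006775]
shift [ 0.002 -0.003 -0.005] turn [-0.001 -0.    -0.001]
```

View pics/w9.png

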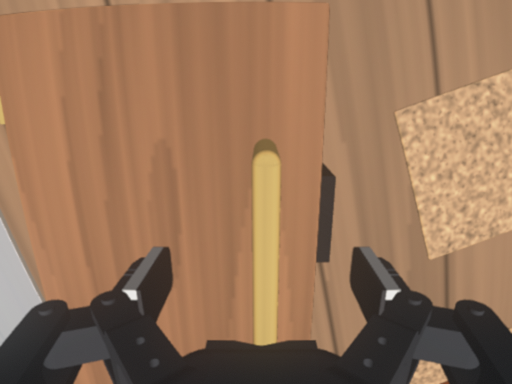

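Request:
apply_moves --increments '[[[0, 0.01, 0, 0, 0, 0, 0], [0, 0.01, 0, 0, 0, 0, -0.5], [0, 0.01, 0, 0, 0, 0, -1], [0, 0.01, 0, 0, 0, 0, -1], [0, 0.01, 0, 0, 0, 0, -1], [0, 0.01, 0, 0, 0, 0, -1], [0, 0.01, 0, 0, 0, 0, -1], [0, 0.01, 0, 0, 0, 0, -1], [0, 0.01, 0, 0, 0, 0, -1], [0, 0.01, 0, 0, 0, 0, -1]]]'

```text
clock: 21.0
position: [631.0, 26.1, 218.5]
ee_rot: [-0.625, 0.781, 0.0, -0.0]
contact_force: [-5.6, 2.2, 4.9]
gripper_width: 9.9
```

```bash
python3 - <<'E'
from h import *
from bench import arm
st=arm.read_state(); print(st["clock"],st["position"],st["contact_force"],st["wrist_torque"]); 
p=arm.get_image("wrist");cv2.imwrite("pics/w10.png",p["img"][:,:,::-1])
# arc in tool frame: tool y = box -x (front)?, z down
r=R.from_quat(st["ee_rot"]); print(r.inv().apply([np.cos(-.221),np.sin(-.221),0]))
a0=np.arctan2(45,140); rad=np.hypot(140,45)
for a in (2,5,8,11,14,17,20,23,26,29,32,35,38,40): 
    t=a0+np.radians(a); print(a,round(140-rad*np.cos(t),1),round(rad*np.sin(t)-45,1))
E
```

```text
21.0 [631.00247139  26.09140558 218.50719675] [-5.61156992  2.16553745  4.88868705] [ 0.51797792  1.40259472 -0.06679706]
[-4.94103599e-04 -9.99999113e-01 -1.23687095e-03]
2 1.7 4.9
5 4.5 12.0
8 7.6 19.0
11 11.2 25.9
14 15.0 32.5
17 19.3 39.0
20 23.8 45.2
23 28.7 51.1
26 33.9 56.8
29 39.4 62.2
32 45.1 67.4
35 51.1 72.2
38 57.4 76.7
40 61.7 79.5
```

View pics/w10.png

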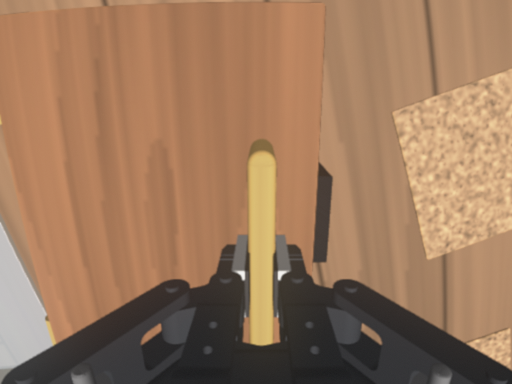

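Request:
apply_moves --increments '[[[-0.005, 0, -0.012, 0, 0, 0, -1], [-0.01, 0, -0.03, 0, 0, 0, -1], [-0.017, 0, -0.049, 0, 0, 0, -1], [-0.017, -0.017, -0.05, 0, 0, 0, -1], [0, -0.03, -0.08, 0, 0, 0, -1], [0, -0.045, -0.12, 0, 0, 0, -1], [0, -0.06, -0.155, 0, 0, 0, -1], [0, -0.076, -0.19, 0, 0, 0, -1], [0, -0.076, -0.19, 0, 0, 0, -1]]]'

```text
clock: 21.95
position: [638.2, 24.5, 237.5]
ee_rot: [-0.625, 0.781, 0.001, -0.001]
contact_force: [-6.2, 1.5, -1.6]
gripper_width: 10.3
```

```bash
python3 - <<'E'
from h import *
from bench import arm
st=arm.read_state(); print(st["clock"],st["position"],st["contact_force"],st["wrist_torque"],st["gripper_width"]); 
p=arm.get_image("wrist");cv2.imwrite("pics/w11.png",p["img"][:,:,::-1])
E
```

```text
21.95 [638.21554169  24.50060342 237.52747312] [-6.17199104  1.50036682 -1.64063721] [ 0.49722629  1.91545692 -0.0493388 ] 10.284940492564353
```

View pics/w11.png

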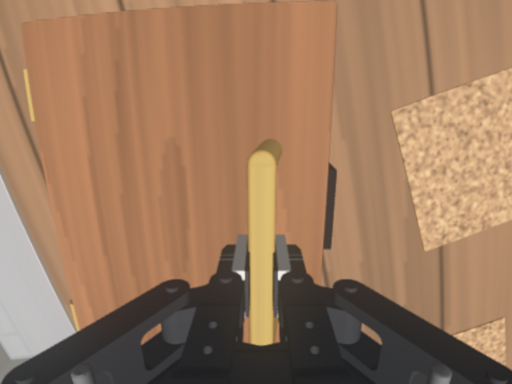

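Request:
apply_moves --increments '[[[0, -0.01, -0.03, 0, 0, 0, -1], [0, -0.03, -0.069, 0, 0, 0, -1], [0, -0.05, -0.1, 0, 0, 0, -1], [0, -0.07, -0.135, 0, 0, 0, -1], [0, -0.11, -0.2, 0, 0, 0, -1], [0, -0.155, -0.262, 0, 0, 0, -1], [0, -0.2, -0.321, 0, 0, 0, -1], [0, -0.25, -0.378, 0, 0, 0, -1], [0, -0.25, -0.378, 0, 0, 0, -1]]]'

```text
clock: 22.9
position: [663.6, 18.7, 277.3]
ee_rot: [-0.625, 0.781, -0.0, 0.0]
contact_force: [-6.3, 1.3, 2.4]
gripper_width: 10.0
```

```bash
python3 - <<'E'
from h import *
from bench import arm
st=arm.read_state(); print(st["clock"],st["position"],st["contact_force"],st["wrist_torque"],st["gripper_width"]); 
# bar rel hinge est
g=R.from_quat(st["ee_rot"]).apply([0,0,54])+st["position"]; v=R.from_euler("z",.221).apply(g-[686,13.8,0]); print(v, np.degrees(np.arctan2(v[2]-120,85-v[0])-np.arctan2(45,140)), np.hypot(v[2]-120,85-v[0]))
p=arm.get_image("wrist");cv2.imwrite("pics/w12.png",p["img"][:,:,::-1])
E
```

```text
22.9 [663.57214266  18.71924323 277.28409305] [-6.28502459  1.28228226  2.40397075] [ 0.53425409  2.31917251 -0.00653224] 9.984921659277381
[-2.29198418e+01 -1.24264968e-01  2.23284109e+02] 25.923723246465343 149.37971558402603
```

View pics/w12.png

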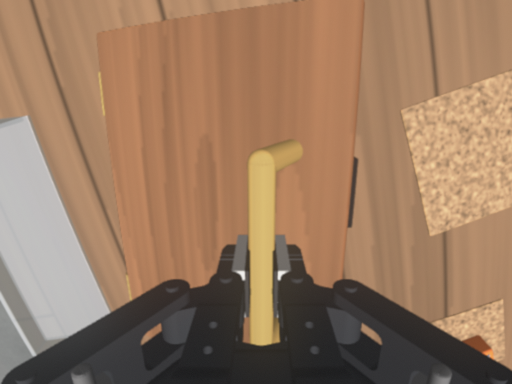

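Request:
apply_moves --increments '[[[0, -0.02, -0.02, 0, 0, 0, -1], [0, -0.055, -0.054, 0, 0, 0, -1], [0, -0.085, -0.082, 0, 0, 0, -1], [0, -0.112, -0.106, 0, 0, 0, -1], [0, -0.142, -0.131, 0, 0, 0, -1], [0, -0.172, -0.154, 0, 0, 0, -1], [0, -0.205, -0.178, 0, 0, 0, -1], [0, -0.235, -0.2, 0, 0, 0, -1], [0, -0.265, -0.22, 0, 0, 0, -1], [0, -0.278, -0.227, 0, 0, 0, -1]]]'

```text
clock: 23.95
position: [690.0, 12.7, 300.8]
ee_rot: [-0.625, 0.781, -0.0, -0.0]
contact_force: [-9.6, 2.9, 5.1]
gripper_width: 10.3
```

Request:
apply_moves --increments '[[[0, 0, 0, 0, 0, 0, -1], [0, 0, 0, 0, 0, 0, -1], [0, 0, 0, 0, 0, 0, -1]]]'

```text
clock: 24.25
position: [690.0, 12.8, 300.8]
ee_rot: [-0.625, 0.781, -0.0, 0.0]
contact_force: [-8.3, 2.0, 4.8]
gripper_width: 10.0
```

```bash
python3 - <<'E'
from h import *
from bench import arm
import pickle
st=arm.read_state(); print(st["clock"],st["position"],st["contact_force"],st["wrist_torque"],st["gripper_width"]); 
g=R.from_quat(st["ee_rot"]).apply([0,0,54])+st["position"]; v=R.from_euler("z",.221).apply(g-[686,13.8,0]); print(v, np.degrees(np.arctan2(v[2]-120,85-v[0])-np.arctan2(45,140)), np.hypot(v[2]-120,85-v[0]))
for n in("wrist","scene","top"):
    p=arm.get_image(n);pickle.dump(p,open(n+"13.pkl","wb"));cv2.imwrite(f"pics/{n}13.png",p["img"][:,:,::-1])
    if n=="scene": cv2.imwrite("pics/c13.png",cv2.resize(p["img"][150:290,180:310,::-1],None,fx=4,fy=4,interpolation=2))
E
```

```text
24.25 [689.95387839  12.76031335 300.80945696] [-8.26799037  2.02443344  4.81060006] [ 0.71691682  2.8157887  -0.04524413] 9.976736216915134
[ 4.11637818e+00 -1.69551643e-01  2.46809470e+02] 39.649921713348995 150.40878297747184
```

View pics/wrist13.png

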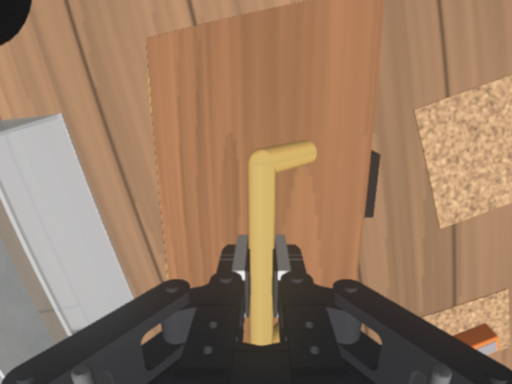

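View pics/c13.png

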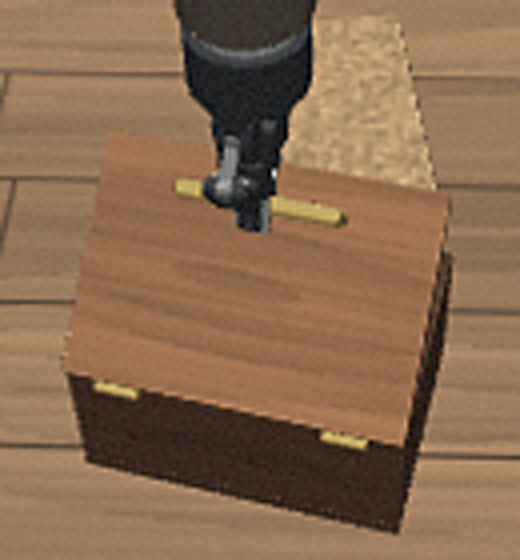

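View pics/top13.png

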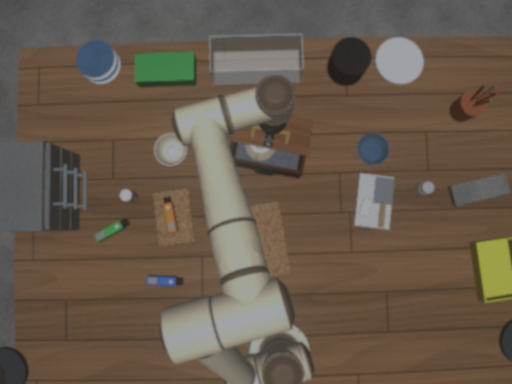

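```bash
python3 - <<'E'
from h import *
import pickle
from scipy.optimize import least_squares
p=pickle.load(open("scene13.pkl","rb"))
off=lambda c:np.array(c)/4+[180,150]
U=off([[110,130],[452,200],[65,373],[402,443],[85,462],[398,533],[178,187],[345,219]])
def pts(v):
    x,y,yaw,a=v; 
    lid=lambda f,yy,u:[85-(f*np.cos(a)-u*np.sin(a)),yy,120+f*np.sin(a)+u*np.cos(a)]
    L=np.array([lid(170,-120,10),lid(170,120,10),lid(0,-120,10),lid(0,120,10),[85,-120,0],[85,120,0],lid(140,-50,45),lid(140,50,45)])
    return R.from_euler("z",yaw).apply(L)+[x,y,0]
f=lambda v:(proj(p,pts(v))-U).ravel()
r=least_squares(f,[686,14,-.221,.7],x_scale=[1,1,.01,.01]); print(r.x,np.degrees(r.x[3])); print(np.round(r.fun.reshape(-1,2),1).tolist())
r=least_squares(lambda a:f([686,14,-.221,a[0]]),[.7]); print(np.degrees(r.x)); print(np.round(r.fun.reshape(-1,2),1).tolist())
q=pickle.load(open("wrist13.pkl","rb"))
# wrist: hinge-side far corner (148,38), post base centre ~(312,152), bar end (262,158)
Uw=np.array([[148,38],[168,283]])
a=np.radians(np.arange(34,47,2))
for ai in a:
    P=pts([686,14,-.221,ai]); print(round(np.degrees(ai)),np.round(proj(q,P[[0,2,6,7]])).tolist())
E
```

```text
[ 6.85359837e+02  1.90675681e+01 -2.24602824e-01  6.89109791e-01] 39.48308267221228
[[-0.1, -0.3], [0.5, -1.5], [-0.9, -0.2], [0.7, 1.5], [0.5, 0.0], [0.3, 0.5], [1.9, 0.3], [-2.8, -0.5]]
[33.10178907]
[[0.0, 0.5], [-1.0, -1.2], [-2.7, -0.3], [-1.0, 1.1], [-1.2, 0.3], [-1.3, 0.5], [1.7, -0.8], [-3.5, -1.8]]
34 [[390.0, -4.0], [146.0, 37.0], [288.0, 158.0], [283.0, 339.0]]
36 [[386.0, -7.0], [145.0, 37.0], [279.0, 160.0], [275.0, 344.0]]
38 [[381.0, -11.0], [145.0, 37.0], [269.0, 161.0], [268.0, 348.0]]
40 [[375.0, -15.0], [145.0, 37.0], [259.0, 162.0], [260.0, 352.0]]
42 [[368.0, -20.0], [145.0, 38.0], [248.0, 164.0], [251.0, 356.0]]
44 [[361.0, -24.0], [144.0, 38.0], [237.0, 165.0], [242.0, 359.0]]
46 [[352.0, -29.0], [144.0, 38.0], [225.0, 166.0], [233.0, 363.0]]
```

Request:
apply_moves --increments '[[[0, -0.005, -0.004, 0, 0, 0, -1], [0, -0.01, -0.008, 0, 0, 0, -1], [0, -0.01, -0.008, 0, 0, 0, -1], [0, -0.01, -0.008, 0, 0, 0, -1], [0, -0.01, -0.008, 0, 0, 0, -1], [0, -0.01, -0.008, 0, 0, 0, -1], [0, -0.01, -0.008, 0, 0, 0, -1], [0, -0.01, -0.008, 0, 0, 0, -1], [0, -0.01, -0.008, 0, 0, 0, -1], [0, -0.01, -0.008, 0, 0, 0, -1]]]'

```text
clock: 25.4
position: [690.7, 12.6, 301.3]
ee_rot: [-0.625, 0.781, -0.0, -0.0]
contact_force: [-8.6, 2.4, 5.2]
gripper_width: 10.0
```

```bash
python3 - <<'E'
from h import *
from bench import arm
st=arm.read_state(); print(st["clock"],st["position"],st["contact_force"],st["gripper_width"],np.abs(st["joint_vel"]).max()); 
g=R.from_quat(st["ee_rot"]).apply([0,0,54])+st["position"]; v=R.from_euler("z",.221).apply(g-[686,13.8,0]); print(np.degrees(np.arctan2(v[2]-120,85-v[0])-np.arctan2(45,140)))
print(arm.job_done())
E
```

```text
25.4 [690.67815468  12.56411578 301.25267387] [-8.64490133  2.39100144  5.16467132] 9.970606151851477 0.0020021148183500207
39.96335514901641
the job is handed in; nothing more can be done
None
```

I took the thermometer reading, laid the thermometer back on its mat, and handed the job in at 25.4 s. The gripper was still holding the lid open at about 40°.

- **Thermometer:** I pointed the lens at the middle of the black patch from about 60 mm, at the patch's height, and held it still for over 3 s. The fitted patch position was consistent to within a few millimetres.
- **Return:** It went back flat on the 180x120 mm cork mat and was released. The wrist picture and the last top view both show it lying there.
- **Lid:** The arm position puts the lid at 40.0°. Just before a last half-degree nudge, the fit to the scene picture gave 39.5°, the wrist picture about 39.5° and the arm position 39.7°.
- **Checks that disagreed:**
    - One fit of the scene picture, with the box pose held fixed, gave 33°. Its errors reached 3.5 pixels, and the scene camera disagreed with the other views about where the box stands, so I set it aside.
    - The gripper read 10 mm on the 12 mm bar. It also read about 1 mm small on the thermometer.
- **Forces and other objects:** Wrist forces stayed around 10 N or less at every reading. I did not touch the bowls, jars or the things on the glass plate, and the last top view shows nothing disturbed.

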